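# Snap a battery cell into its test dock and prove it with a pull test

### The arm

A 6-joint arm with a two-finger parallel gripper is mounted at the origin on the work surface. World frame = base frame: x ahead of the robot, y to its left, z up, the work surface at z = 0. Lengths are in m, angles in rad, forces in N, time in s.
With the tool pointing down it reaches from about 0.275 to 1 m from the base axis. Payload 8.4 kg.
Tool frame: the origin (TCP) lies at the very end of the fingers, on their centre line; the grasp point (between the pads) lies 19 mm behind it; y points along the fingers, z is the direction in which the jaws open and shut, and the axes are right-handed (so a half turn about y gives the same grasp; the last joint's range is limited). The gripper opens to 85 mm and grips with 20 to 120 N. Pads are 22 mm wide; open, the fingers measure 114 mm over their backs; the gripper's body (76 mm by 85 mm) begins 54 mm behind the grasp point. The pads swing forward as they close: fully open they stand 13 mm farther back than shut.
Start: joints at [1.337, 0.353, 1.633, -0, 1.155, -0.002], TCP at [0.144, 0.608, 0.192] pointing down, gripper open.
Joint ranges: [-2.63, 2.63], [-0.92, 2.1], [0.06, 2.66], [-1.3, 4.44], [0, 2.69], [-3.02, 3.02]. Speed limits (rad/s): [2.22, 2.22, 2.79, 3.14, 3.14, 3.14].

### API

Orientations are given as a unit quaternion [x, y, z, w].
In Python, from rig import manip, ik, vision, ticket gives the robot as it stands. The module is installed in compiled form; this text tells all that it offers. Calls block until the motion is done:
- manip.goto(position, orientation): joint-space move of the TCP to a pose.
- manip.line_to(position, ori=None, vel=0.15, guard=None): straight line of the TCP; ori=None keeps the orientation; vel is the mean speed in m/s. With guard (N) it stops when the force on the tool has changed by that much, and returns True; else False.
- manip.goto_joints(angles): joint-space move.
- manip.command_gripper(opening): finger opening in m; the grip force is fixed at half the most; returns when the fingers have stopped.
- manip.sleep(seconds).
- ik(position, orientation): joint angles nearest the present ones, or None.
- manip.sense(): the state.
- vision.get_image(name): name is "scene" or "top" or "wrist"; returns the picture (480x640x3 uint8, blue, green, red); there is no depth.
- vision.camera_model(name): a dict with "intrinsics" (3x3 intrinsics, pixels), "xyz" and "orientation" of the camera in the world. Camera axes: x right, y down, z forward; pixel columns grow to the right and rows downward; lengths in m; the calibration is good to about 2 mm. A picture is of the moment at which its call begins: read the wrist's pose just before it. camera_model takes no time and is no camera call; for the wrist camera it gives the pose at the moment of the call.
A pose or a line that the arm cannot do raises manip.Unreachable and nothing moves.
- ticket.close_job(): hands the job in, once; it reports no verdict.
Trained networks look in the newest picture that a camera, given by its name, has taken for a name from the list of things; names that differ only in an ending like _2 or _b are one class to them, and where a whole thing is asked for, a point or a joint stands for the part that bears it (a point fixed in the world has none). Each returns a list of dicts, best first, with "p" (0 to 1); they miss things now and then, are a little off and sometimes report something else, mostly with a low value. They report only what shows in the picture. A call takes as long as a camera call. They do not tell look-alikes from the thing itself.
- vision.find_in(camera, label): "at" ([x, y, z] in m, in world coordinates, good to about 4 mm: the middle of the surface that is visible of it).
The state is a dict: "time": time; "joints": joint angles; "dq": joint speeds; "joint_efforts": joint torques, N m; "tcp_pos": TCP position; "tool_rot": TCP orientation; "wrist_force": force on the tool from outside, world axes, zero at the start; "wrist_torque": the same for the moment, N m; "opening": finger opening in m.
Only numpy, scipy, OpenCV 4.12 (cv2) and the standard library are available. Lean on these libraries where they do the work, as an engineer would, in place of code of your own. Each camera call takes 0.05 s, during which the arm holds its last target.

### The job

Load the test dock: take the blue cell from the tray and press it straight down into the dock's two spring clips, its plus end (white band) towards the red terminal block, until it has snapped fully home. Then prove that the clips grip it: draw it straight upwards with a slowly rising pull to about 8 N, hold that for about a second, then ease off so that it lies fully home and let go. Never pull with more than 13 N or push with more than 45 N, and leave the yellow cell, the glass jar, the meter and the screwdriver where they are.

Things in the scene. Friction and masses are not known exactly. Their poses are not given: they have to be found in the camera images.
- cell_center (a point): The blue battery cell: a cylinder of 26 mm diameter, 70 mm long, about 95 g, lying level in one of the tray's two places (the yellow cell lies in the other). This point is its centre; its own y runs along the cell to the plus end. At the start the point is 36 mm above the bench and 30 mm above the tray's floor; between the tray's ribs 42 mm of its middle is free on both sides.
- cell_plus (a point): Centre of the blue cell's plus end: the end with a white band round it and a steel button. 35 mm from its centre along its own y.
- dock_seat (a point): Where the blue cell's centre lies when home in the dock, 59 mm above the bench. Frame: y along the cell's seat to the red (plus) end, z up, x across. The dock is a grey box 120 mm (x) by 150 mm (y) with a cream board on it at height 34 mm, on which stand the clips, end contacts and terminal blocks.
- dock_plus (a point): Where the centre of the cell's plus end lies when home: 35 mm from dock_seat along its y, at the brass contact before the red terminal block (the block at the other end is black).
- dock: The dock (origin under its middle; axes as dock_seat): 2.2 kg, stands loose on the bench. Two steel clips, 9 mm wide, stand 27 mm either side of the middle along y, with 45 mm free between them. Their beaded spring arms (tops 77 mm above the bench) meet the cell 16 mm above home. Pushing past takes 15 to 28 N; 2 mm off-centre across twice that, with a side force towards the middle. From 5 mm they draw it down with up to 8 N.
- cell: The body of the blue cell; same origin and axes as cell_center. Home, it rests on two hard white seats, with 4.5 mm to the brass end contacts (their flared tops reach 71 mm above the bench) at either end. Pulled upwards from home it barely moves at 8 N and tears out at 15 to 20 N; eased off, it lies home again.
- spare_center (a point): Centre of the yellow cell in the tray's other place, 90 mm from the blue one; same size. Bystander.
- jar_mid (a point): Middle (45 mm up) of the glass jar with a cork stopper, 52 mm diameter, 110 mm high with its two rods. Bystander.
- meter_mid (a point): Middle (17 mm up) of the orange hand-held meter, 150 by 76 by 45 mm, lying flat. Bystander.
- driver_grip (a point): The handle of the screwdriver lying on the bench. Bystander.
Things that resemble listed ones, but are neither listed nor needed, are in the scene too. Of the things that look like the cell, the largest one is meant. Of the things like the dock, leave any that is green; of the rest the larger one is meant.

How it is judged:
On the way, in this order (a step that is already met when the one before it is completed fails the run):
1. the blue cell is fully home in both clips, plus end at the red block, and not held up by the hand (horizontal distance between cell_center and dock_seat below 0.006 m and z of cell_center in the frame of dock_seat below 0.001 m and distance between cell_plus and dock_plus below 0.0075 m and angle between the y axis of cell_center and the y axis of dock_seat, either way round below 0.05 rad and contact force between dock and table above 19.5 N), for 0.1 s.
2. the cell, still in the clips, is pulled upwards on them with at least 6.5 N for 0.7 s (contact force between dock and table below 16 N and z of cell_center in the frame of dock_seat below 0.003 m and horizontal distance between cell_center and dock_seat below 0.006 m), for 0.7 s.
At the end, for the whole second after the job is handed in: The blue cell lies released and at rest, fully home in the flat-standing dock (centre within 6 mm along and across, at most 1 mm above home, in line within 0.05 rad), plus end at the red block; the yellow cell within 12 mm, the jar, meter and screwdriver within 20 mm of their starts (horizontal distance between cell_center and dock_seat below 0.006 m and z of cell_center in the frame of dock_seat below 0.001 m and distance between cell_plus and dock_plus below 0.0075 m and angle between the y axis of cell_center and the y axis of dock_seat, either way round below 0.05 rad and angle between dock's own z axis and vertical below 0.05 rad and linear speed of cell below 0.01 m/s and distance of spare_center from where it was at the start of the episode below 0.012 m and distance of each of jar_mid, meter_mid, driver_grip from where it was at the start of the episode below 0.02 m); the robot touches nothing.
It fails at once if the cell is pulled upwards with more than 13 N (contact force between dock and table below 9.5 N).
It fails at once if the cell is pushed on the dock with more than 45 N (contact force between dock and table above 67.5 N).
It fails at once if the yellow cell is moved by more than 12 mm (distance of spare_center from where it was at the start of the episode above 0.012 m).
It fails at once if the jar, the meter or the screwdriver is moved by more than 20 mm (distance of any of jar_mid, meter_mid, driver_grip from where it was at the start of the episode above 0.02 m).
It also fails if it takes over 72 s, if anything falls off the work surface, if the arm or the gripper's body presses on something with over 40 N, if the wrist force passes 120 N, or if a joint passes its speed limit or range.

## Working session

There is one attempt and no reset: what is moved stays moved. The work goes in short steps, each a Python script; the robot and the scene stay as the last script left them, time stands still between calls to the robot, and variables do not carry over. Pictures are saved under pics/ and viewed, and the job is handed in when it is done.

```bash
mkdir -p pics; ls
python3 - <<'E'
from rig import manip, ik, vision, ticket
import cv2
for n in ["scene","top","wrist"]:
    im=vision.get_image(n); cv2.imwrite(f"pics/{n}0.png",im)
    m=vision.camera_model(n); print(n,m)
s=manip.sense(); print(s)
E
```

```text
pics
scene {'intrinsics': array([[453.35003747,   0.        , 321.1952199 ],
       [  0.        , 453.35003747, 244.24031294],
       [  0.        ,   0.        ,   1.        ]]), 'xyz': array([ 1.18640345, -0.06131978,  0.57042928]), 'orientation': array([ 0.63104552,  0.64128727, -0.30588331, -0.31139619])}
top {'intrinsics': array([[458.16459706,   0.        , 313.89641114],
       [  0.        , 458.16459706, 240.48766029],
       [  0.        ,   0.        ,   1.        ]]), 'xyz': array([ 0.50273348, -0.05703768,  0.82587267]), 'orientation': array([ 0.71401813, -0.6978878 ,  0.02450809, -0.0502999 ])}
wrist {'intrinsics': array([[421.52902981,   0.        , 311.99610136],
       [  0.        , 421.52902981, 234.67580423],
       [  0.        ,   0.        ,   1.        ]]), 'xyz': array([0.07874663, 0.62344775, 0.37400058]), 'orientation': array([0.77737885, 0.61521615, 0.08088576, 0.10319262])}
{'time': 0.15, 'joints': array([ 1.33660786e+00,  3.53516945e-01,  1.63393939e+00,  2.14980503e-05,
        1.15521277e+00, -2.39910769e-03]), 'dq': array([ 0.00127073, -0.00087765, -0.00119585,  0.0005275 , -0.00119462,
       -0.00019453]), 'joint_efforts': array([ 2.33468800e-04, -6.05638576e+01, -3.42338169e+01,  4.01858915e-05,
        6.09367853e-03, -2.79259069e-05]), 'tcp_pos': array([0.14347424, 0.60789957, 0.19112698]), 'tool_rot': array([ 0.70273996, -0.08182144,  0.08171781, -0.70198575]), 'wrist_force': array([-0.54658815,  0.18304904, -0.25472603]), 'wrist_torque': array([-0.05795961, -0.0065639 , -0.06518788]), 'opening': 0.08559292323414976}
```

View pics/scene0.png

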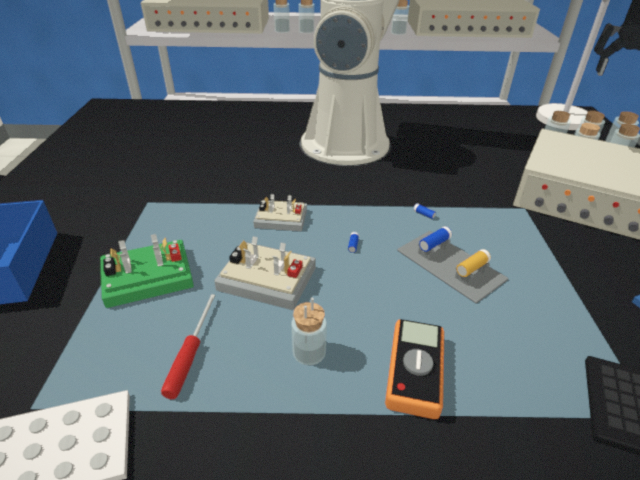

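View pics/top0.png

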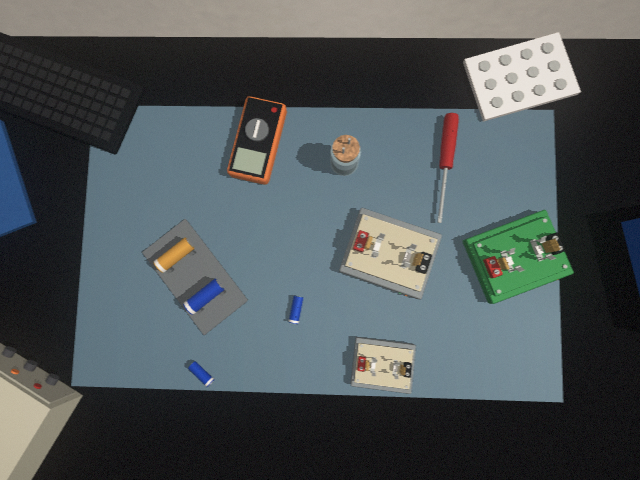

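Run:
```python
from rig import manip, ik, vision, ticket
for l in ["cell","dock","cell_center","cell_plus","dock_seat","dock_plus","spare_center","jar_mid","meter_mid","driver_grip"]:
    for c in ["top"]:
        print(l,c,[(d["at"].round(3) if hasattr(d["at"],"round") else d["at"],round(d["p"],2)) for d in vision.find_in(c,l)])
```

```text
cell top [([0.3493, 0.1632, 0.0175], 0.76), ([0.463, 0.0034, 0.0172], 0.71)]
dock top [([0.3762, -0.1493, 0.0212], 0.92), ([0.5669, -0.3778, 0.0341], 0.71), ([0.5707, -0.1565, 0.0339], 0.65)]
cell_center top [([0.4842, 0.1535, 0.0506], 0.86), ([0.4689, 0.0025, 0.0143], 0.84), ([0.3477, 0.1665, 0.0148], 0.7)]
cell_plus top [([0.4849, 0.1544, 0.045], 0.76), ([0.4651, 0.0032, 0.0162], 0.58), ([0.3462, 0.1646, 0.0166], 0.52)]
dock_seat top [([0.5634, -0.3764, 0.0327], 0.87), ([0.5625, -0.1615, 0.0332], 0.79), ([0.3734, -0.148, 0.0208], 0.65), ([0.7273, -0.0757, 0.0877], 0.32)]
dock_plus top [([0.5627, -0.161, 0.033], 0.82), ([0.5666, -0.3705, 0.0375], 0.76), ([0.3766, -0.153, 0.0208], 0.69), ([0.7623, -0.2584, 0.024], 0.39)]
spare_center top [([0.5529, 0.2159, 0.0519], 0.68)]
jar_mid top [([0.7286, -0.0744, 0.0915], 0.8)]
meter_mid top [([0.7617, 0.0772, 0.0355], 0.95)]
driver_grip top [([0.7614, -0.2573, 0.0275], 0.79)]
```

Cell candidates (top view): large blue cell in the tray (205,296), small blue ones at (296,309) and (200,373). I choose the one in the tray. Dock candidates: large grey (390,253), small grey (383,364), green (519,257). I choose the large grey one.

```bash
cat > h.py <<'E'
from rig import manip, ik, vision, ticket
import numpy as np, cv2
from scipy.spatial.transform import Rotation as R
def px2w(m,u,v,z):
    K=m["intrinsics"]; d=R.from_quat(m["orientation"]).apply(np.linalg.solve(K,[u,v,1.])); o=np.array(m["xyz"])
    return o+d*(z-o[2])/d[2]
def w2px(m,p):
    c=R.from_quat(m["orientation"]).inv().apply(np.array(p)-m["xyz"]); q=m["intrinsics"]@c; return q[:2]/q[2]
def quat(a):
    """tool down, tool x axis along (cos a, sin a)"""
    x=np.array([np.cos(a),np.sin(a),0]); y=np.array([0,0,-1.]); return R.from_matrix(np.c_[x,y,np.cross(x,y)]).as_quat()
E
python3 - <<'E'
from h import *
s=manip.sense(); Rt=R.from_quat(s["tool_rot"]); print(Rt.as_matrix().round(3))
m=vision.camera_model("wrist"); print("cam in tool",Rt.inv().apply(m["xyz"]-s["tcp_pos"]).round(4)); print((Rt.inv()*R.from_quat(m["orientation"])).as_matrix().round(3))
t=cv2.imread("pics/top0.png")
a=cv2.resize(t[210:345,130:260],None,fx=3,fy=3,interpolation=cv2.INTER_CUBIC);b=cv2.resize(t[195:310,330:450],None,fx=3,fy=3,interpolation=cv2.INTER_CUBIC)
h=max(a.shape[0],b.shape[0]);o=np.zeros((h,a.shape[1]+b.shape[1],3),np.uint8);o[:a.shape[0],:a.shape[1]]=a;o[:b.shape[0],a.shape[1]:]=b
cv2.imwrite("pics/crop0.png",o)
m=vision.camera_model("top")
for l,u,v,z in [("cplus",188,306,.036),("cminus",221,286,.036),("dred",361,240,.045),("dblk",421,262,.045)]: print(l,px2w(m,u,v,z).round(4))
E
```

```text
[[ 0.973 -0.     0.23 ]
 [-0.23   0.     0.973]
 [-0.    -1.     0.   ]]
cam in tool [-6.660e-02 -1.829e-01  1.000e-04]
[[ 0.     0.966  0.26 ]
 [ 0.    -0.26   0.966]
 [ 1.    -0.    -0.   ]]
cplus [0.4682 0.1874 0.036 ]
cminus [0.5039 0.1316 0.036 ]
dred [ 0.5879 -0.108   0.045 ]
dblk [ 0.5526 -0.2097  0.045 ]
```

View pics/crop0.png

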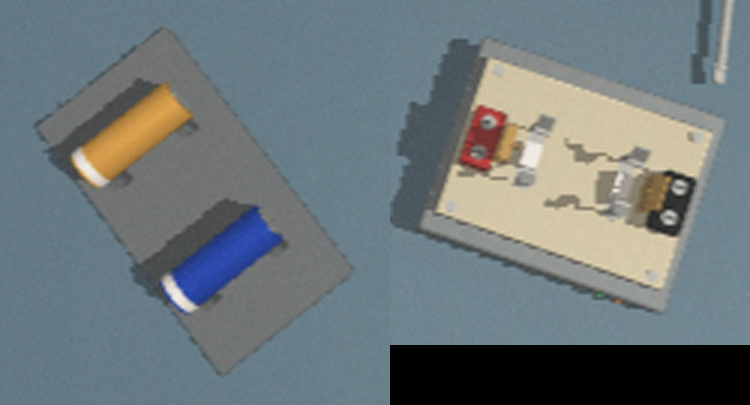

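Run:
```python
from h import *
import json
aC=np.radians(-57.4); aD=np.radians(-109.1)
for n,p,a in [("cell",[.486,.160,.21],aC),("dock",[.570,-.159,.24],aD)]:
    x=np.array([np.cos(a),np.sin(a),0]); q=quat(a)
    P=np.array(p)-0.022*x
    manip.goto(P,q); manip.sleep(.3)
    s=manip.sense(); m=vision.camera_model("wrist"); im=vision.get_image("wrist"); cv2.imwrite(f"pics/w_{n}.png",im)
    json.dump({"K":m["intrinsics"].tolist(),"xyz":list(m["xyz"]),"o":list(m["orientation"]),"tcp":list(s["tcp_pos"]),"rot":list(s["tool_rot"])},open(f"w_{n}.json","w"))
    print(s["time"],s["joints"].round(3),s["tcp_pos"].round(4),s["wrist_force"].round(2))
    for l in ["cell_center","cell_plus","dock_seat","dock_plus"][(0 if n=="cell" else 2):][:2]: print(l,[(np.round(d["at"],4),round(d["p"],2)) for d in vision.find_in("wrist",l)])
```

```text
2.9083 [ 0.358  0.149  1.862  0.     1.131 -0.212] [0.474  0.1789 0.21  ] [-0.6  -1.19  0.64]
cell_center [(array([0.4662, 0.0065, 0.0185]), 0.97), (array([0.3495, 0.1653, 0.0177]), 0.91), (array([0.4818, 0.1609, 0.0474]), 0.82)]
cell_plus [(array([0.4809, 0.1684, 0.0474]), 0.97), (array([0.3506, 0.1657, 0.0166]), 0.89), (array([0.463 , 0.0037, 0.0164]), 0.66)]
4.625 [-0.236  0.262  1.65   0.     1.23   0.096] [ 0.5772 -0.1374  0.24  ] [ 0.42 -0.07 -1.14]
dock_seat [(array([ 0.3828, -0.1444,  0.021 ]), 0.65), (array([ 0.575 , -0.3483,  0.0334]), 0.61), (array([ 0.5732, -0.1541,  0.0335]), 0.6)]
dock_plus [(array([ 0.5777, -0.3478,  0.0308]), 0.95), (array([ 0.5711, -0.1534,  0.0321]), 0.9), (array([ 0.3815, -0.1423,  0.0186]), 0.64)]
```

View pics/w_cell.png

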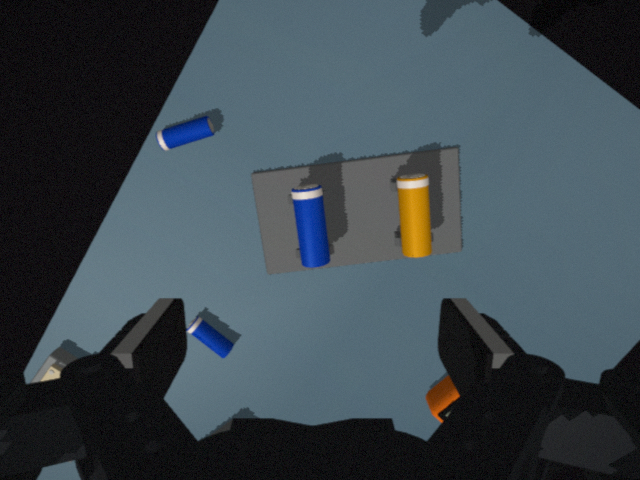

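View pics/w_dock.png

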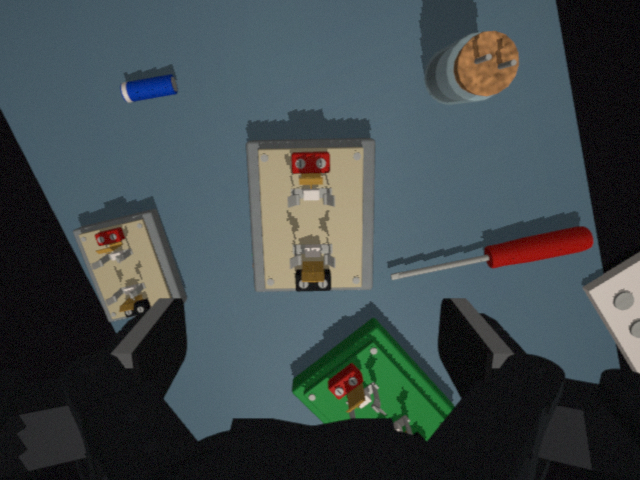

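Run:
```python
from h import *
d=cv2.imread("pics/w_dock.png")[130:305,230:390]; cv2.imwrite("pics/zd.png",cv2.resize(d,None,fx=3.4,fy=3.4,interpolation=cv2.INTER_CUBIC))
c=cv2.imread("pics/w_cell.png")[170:280,240:380]; cv2.imwrite("pics/zc.png",cv2.resize(c,None,fx=5,fy=5,interpolation=cv2.INTER_CUBIC))
```

```text
(no output)
```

View pics/zd.png

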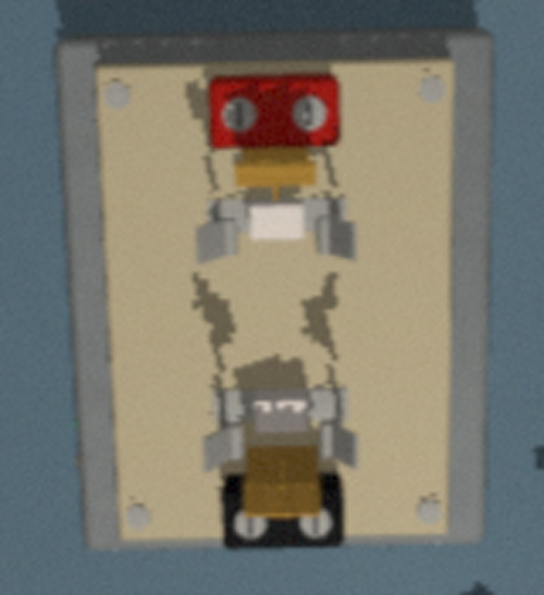

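View pics/zc.png

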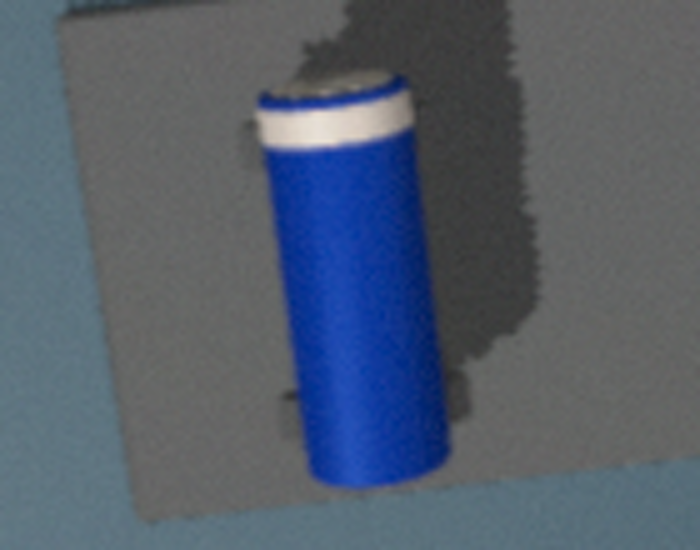

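```bash
cat > meas.py <<'E'
from h import *
import json
from scipy.optimize import minimize
def load(n):
    j=json.load(open(f"w_{n}.json")); return {"intrinsics":np.array(j["K"]),"xyz":np.array(j["xyz"]),"orientation":j["o"]},j
def cellmask(im):
    hsv=cv2.cvtColor(im,cv2.COLOR_BGR2HSV)
    return hsv
def fitcell(im,m,x0,S=4,win=60):
    hsv=cv2.cvtColor(im,cv2.COLOR_BGR2HSV); b=cv2.inRange(hsv,(105,130,40),(130,255,255))
    w=cv2.inRange(hsv,(0,0,130),(180,70,255))
    c=w2px(m,x0[:3]); u0,v0=int(c[0])-win,int(c[1])-win-10
    sl=np.s_[v0:v0+2*win+20,u0:u0+2*win]
    M=((b[sl]|w[sl])>0).astype(np.float32)
    M=cv2.resize(M,None,fx=S,fy=S,interpolation=cv2.INTER_LINEAR)
    def render(p):
        x,y,yaw=p[:3]; z=x0[2]; d=np.array([np.cos(yaw),np.sin(yaw),0]); n=np.array([-d[1],d[0],0]); t=np.linspace(0,2*np.pi,40)
        C=[np.array([w2px(m,np.array([x,y,z])+e*.035*d+.013*(np.cos(k)*n+np.sin(k)*np.array([0,0,1]))) for k in t]) for e in (1,-1)]
        f=lambda P:(((P-[u0,v0]+.5)*S-.5)*16).round().astype(np.int32)
        I=np.zeros(M.shape,np.uint8); cv2.fillConvexPoly(I,cv2.convexHull(f(np.vstack(C))),1,shift=4)
        for e,P in zip((1,-1),C):
            if e*np.dot(m["xyz"]-np.array([x,y,z])-e*.035*d,d)>0: cv2.fillConvexPoly(I,f(P),0,shift=4)
        return I.astype(np.float32)
    cost=lambda p:np.abs(render(p)-M).sum()
    best=minimize(cost,[x0[0],x0[1],x0[3]],method="Nelder-Mead",options=dict(initial_simplex=np.array([[x0[0]+a,x0[1]+b,x0[3]+c] for a,b,c in [(0,0,0),(.004,0,0),(0,.004,0),(0,0,.06)]]),xatol=1e-5,fatol=.5,maxiter=400))
    return best.x,best.fun/M.sum(),np.uint8(np.dstack([M*255,render(best.x)*255,M*0]))
E
python3 - <<'E'
from meas import *
m,j=load("cell"); im=cv2.imread("pics/w_cell.png")
p,e,I=fitcell(im,m,[.484,.160,.036,np.radians(122.6)]); print("cell",p[:2].round(4),np.degrees(p[2]).round(2),e); cv2.imwrite("pics/fit1.png",I)
m,j=load("dock")
Z=lambda u,v,z:px2w(m,230+(u+.5)/3.4-.5,130+(v+.5)/3.4-.5,z)[:2]
def quad(n,P,z):
    W=np.array([Z(u,v,z) for u,v in P]); TL,TR,BR,BL=W
    d=(TL+TR-BL-BR); dx=(TR+BR-TL-BL)
    print(n,"c",W.mean(0).round(4),"yaw",np.degrees(np.arctan2(d[1],d[0])).round(2),"yaw by x",np.degrees(np.arctan2(dx[1],dx[0])).round(2)+90,"L",(np.linalg.norm(d)/2).round(4),"W",(np.linalg.norm(dx)/2).round(4), "widths",np.linalg.norm(TR-TL).round(4),np.linalg.norm(BR-BL).round(4))
    return W
quad("board",[(96,65),(455,60),(448,540),(121,541)],.034)
quad("screws",[(118,94),(431,88),(428,509),(138,514)],.034)
quad("box",[(58,40),(490,33),(480,540),(87,546)],.030)
W=quad("clips",[(197,260),(355,260),(356,468),(205,468)],.077)
E
```

```text
cell [0.484  0.1601] 129.79 0.16490856850817712
board c [ 0.5678 -0.1619] yaw 72.03 yaw by x 71.46000000000001 L 0.1366 W 0.0954 widths 0.0956 0.0952
screws c [ 0.5677 -0.161 ] yaw 72.09 yaw by x 72.05 L 0.1201 W 0.0839 widths 0.0838 0.084
box c [ 0.5681 -0.1598] yaw 72.01 yaw by x 71.9 L 0.1456 W 0.1157 widths 0.1157 0.1157
clips c [ 0.5662 -0.1652] yaw 72.15 yaw by x 70.98 L 0.054 W 0.0387 widths 0.0388 0.0386
```

View pics/fit1.png

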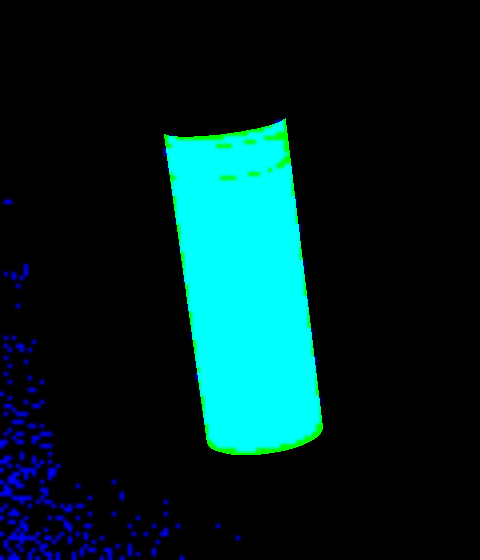

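```bash
cat >> h.py <<'E'
def fz(n=10,dt=.03):
    F=[]
    for _ in range(n): F.append(np.r_[manip.sense()["wrist_force"],manip.sense()["wrist_torque"]]); manip.sleep(dt)
    return np.mean(F,0),np.std(F,0)
E
python3 - <<'E'
from h import *
print("empty",*[a.round(2) for a in fz()])
q=quat(np.radians(-50.2)); c=np.array([.484,.1601])
manip.goto([*c,.12],q); print("above",*[a.round(2) for a in fz(6)])
manip.line_to([*c,.017],vel=.1); s=manip.sense(); print(s["time"],s["tcp_pos"],s["joints"].round(2))
cv2.imwrite("pics/g0.png",vision.get_image("wrist"))
manip.command_gripper(.0); s=manip.sense(); print(s["opening"],s["wrist_force"].round(1),s["time"])
E
```

```text
empty [ 0.17 -0.07  0.18 -0.   -0.01  0.01] [0.57 0.57 0.46 0.03 0.03 0.04]
above [-0.16 -0.03 -0.4   0.01  0.   -0.  ] [0.41 0.53 0.52 0.03 0.03 0.03]
7.7583 [0.48447342 0.16026592 0.01751176] [ 0.32  0.42  2.01  0.    0.71 -0.38]
-0.00011392063542637793 [-0.1 -0.1 -0.3] 8.575
```

View pics/g0.png

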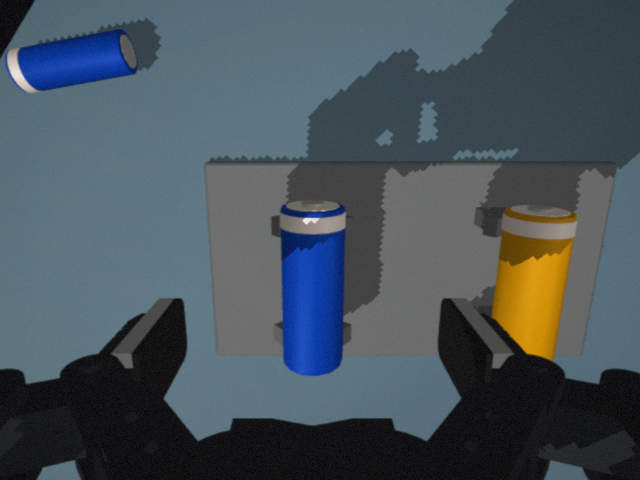

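Run:
```python
from h import *
cv2.imwrite("pics/g1.png",vision.get_image("wrist")); cv2.imwrite("pics/g1s.png",vision.get_image("scene")[180:320,340:540].repeat(4,0).repeat(4,1))
m=vision.camera_model("wrist"); s=manip.sense()
print(w2px(m,s["tcp_pos"]), w2px(m,s["tcp_pos"]+[0,0,.019]), s["tcp_pos"],s["opening"])
print(m,s["tool_rot"])
```

```text
[313.09729345 270.82028666] [313.1877794  286.46977043] [0.48400395 0.16008979 0.01699352] -0.00012767649706318417
{'intrinsics': array([[421.52902981,   0.        , 311.99610136],
       [  0.        , 421.52902981, 234.67580423],
       [  0.        ,   0.        ,   1.        ]]), 'xyz': array([0.44114363, 0.21091746, 0.19985495]), 'orientation': array([0.9321824 , 0.33737035, 0.044398  , 0.12347487])} [-0.64032714  0.29996289 -0.29995824  0.64033466]
```

View pics/g1.png

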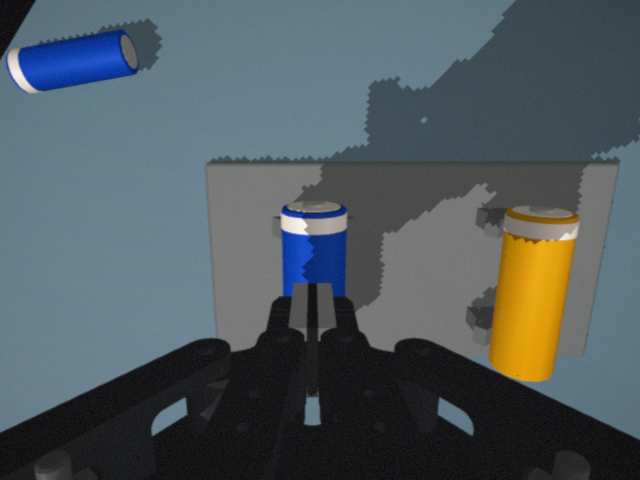

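View pics/g1s.png

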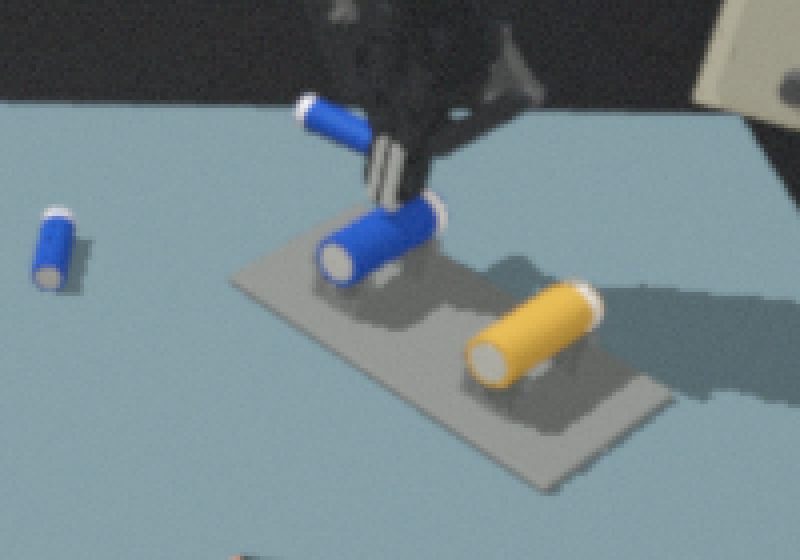

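Run:
```python
from h import *
m=vision.camera_model("wrist"); s=manip.sense(); t=s["tcp_pos"]; a=np.radians(-50.2); x=np.array([np.cos(a),np.sin(a),0])
ms=vision.camera_model("scene")
for h in [0,.01,.02,.03,.04,.05]:
    print(h,w2px(m,t-.011*x+[0,0,h]).round(1),w2px(m,t+[0,0,h]).round(1),"scene zoom",((w2px(ms,t+[0,0,h])-[340,180])*4).round(0), (w2px(ms,t+.011*x+[0,0,h])*4-[1360,720]).round(0))
for e in (-.035,0,.035):
    print("cell",e,((w2px(ms,[.484-e*x[0],.1601-e*x[1],.036])-[340,180])*4).round(0))
d=cv2.cvtColor(vision.get_image("scene"),cv2.COLOR_BGR2RGB)
```

```text
0 [313.1 247.9] [313.1 270.8] scene zoom [372. 264.] [358. 273.]
0.01 [313.2 254.7] [313.1 278.7] scene zoom [376. 248.] [361. 257.]
0.02 [313.2 262.2] [313.2 287.4] scene zoom [379. 232.] [364. 241.]
0.03 [313.3 270.6] [313.2 297.1] scene zoom [383. 216.] [368. 224.]
0.04 [313.3 280.1] [313.3 308.1] scene zoom [386. 199.] [371. 207.]
0.05 [313.4 290.8] [313.4 320.5] scene zoom [390. 182.] [375. 190.]
cell -0.035 [331. 261.]
cell 0 [379. 234.]
cell 0.035 [425. 207.]
```

The fingers shut on nothing. Both cameras show the tips about 40 mm above the reported TCP: (313,283) in the wrist view, and h≈0.04 in the scene view. I'll measure the real tip offset by touching the bench gently at a free spot.

Run:
```python
from h import *
s=manip.sense(); p=s["tcp_pos"]
manip.line_to([p[0],p[1],.08],vel=.15)
manip.goto([.425,.085,.03],quat(np.radians(-50.2)))
try:
    r=manip.line_to([.425,.085,-.06],vel=.04,guard=5)
    s=manip.sense(); print("touch",r,s["tcp_pos"],s["wrist_force"].round(1),s["time"])
except manip.Unreachable as e: print("unreach",e)
manip.sleep(.1)
cv2.imwrite("pics/t1.png",vision.get_image("scene"))
p=manip.sense()["tcp_pos"]; print(p)
manip.line_to([p[0],p[1],.08],vel=.2); print(manip.sense()["time"])
```

```text
touch True [ 0.42500599  0.08500281 -0.03956433] [-1.3  0.2  9.3] 11.3667
[ 0.42496077  0.0849879  -0.03956183]
12.2667
```

View pics/t1.png

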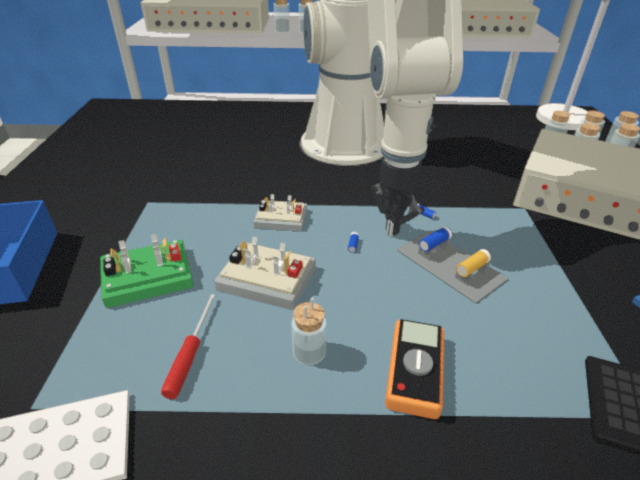

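Run:
```python
from h import *
q=quat(np.radians(-50.2)); c=np.array([.484,.1601])
manip.command_gripper(.085)
manip.goto([*c,.05],q)
r=manip.line_to([*c,-.0235],vel=.08,guard=6); s=manip.sense(); print(r,s["tcp_pos"],s["time"])
if not r:
    manip.command_gripper(.0); s=manip.sense(); print(s["opening"],s["wrist_force"].round(1),s["time"])
cv2.imwrite("pics/g2.png",vision.get_image("wrist"))
```

```text
False [ 0.4843611   0.16023236 -0.0231315 ] 14.6
0.02410589619032122 [0.3 1.4 4.2] 15.1833
```

View pics/g2.png

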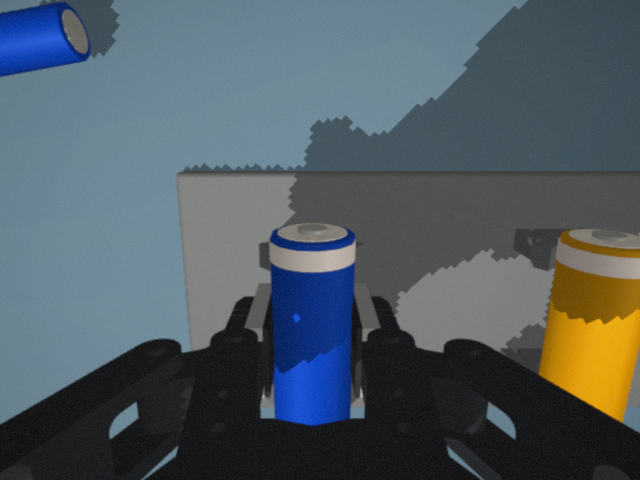

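Run:
```python
from h import *
import json
manip.line_to([.484,.1601,.10],vel=.15); manip.sleep(.2)
print("held",*[a.round(2) for a in fz(8)])
s=manip.sense(); m=vision.camera_model("wrist"); cv2.imwrite("pics/w_held.png",vision.get_image("wrist"))
json.dump({"K":m["intrinsics"].tolist(),"xyz":list(m["xyz"]),"o":list(m["orientation"]),"tcp":list(s["tcp_pos"]),"rot":list(s["tool_rot"])},open(f"w_held.json","w"))
cv2.imwrite("pics/held_s.png",cv2.resize(vision.get_image("scene")[130:300,340:540],None,fx=4,fy=3.5))
print(s["opening"],s["tcp_pos"],s["time"])
```

```text
held [ 0.1   0.05 -0.89 -0.03 -0.01 -0.01] [0.34 0.47 0.64 0.03 0.02 0.02]
0.024344148230468775 [0.48387816 0.16006646 0.09978793] 16.675
```

View pics/w_held.png

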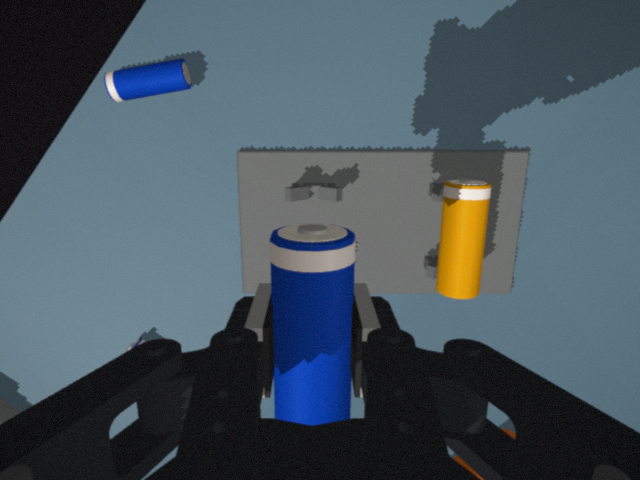

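View pics/held_s.png

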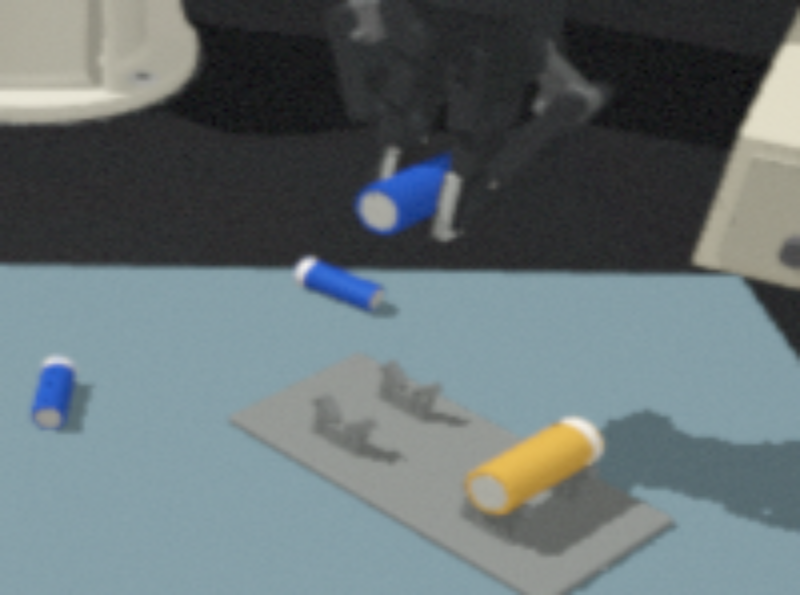

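Run:
```python
from meas import *
m,j=load("held"); im=cv2.imread("pics/w_held.png")
cv2.imwrite("pics/zh.png",cv2.resize(im[210:290,260:370],None,fx=6,fy=6,interpolation=cv2.INTER_CUBIC))
t=np.array(j["tcp"]); X=R.from_quat(j["rot"]).as_matrix()[:,0]; Zt=R.from_quat(j["rot"]).as_matrix()[:,2]
for s in (-.033,-.035,-.037):
  for h in (.0575,.0595,.0615):
    c=t+s*X+[0,0,h]; P=[w2px(m,c+.013*(np.cos(k)*Zt+np.sin(k)*np.array([0,0,1]))) for k in np.linspace(0,2*np.pi,73)]; P=np.array(P)
    print(s,h,"u",P[:,0].min().round(1),P[:,0].max().round(1),"v bottom/top",P[54].round(1),P[18].round(1))
```

```text
-0.033 0.0575 u 270.9 355.8 v bottom/top [313.2 223.7] [313.4 245.7]
-0.033 0.0595 u 270.3 356.4 v bottom/top [313.3 225.1] [313.5 247.7]
-0.033 0.0615 u 269.6 357.1 v bottom/top [313.3 226.6] [313.5 249.9]
-0.035 0.0575 u 270.7 355.9 v bottom/top [313.2 217.9] [313.4 238.7]
-0.035 0.0595 u 270.1 356.6 v bottom/top [313.3 219.3] [313.5 240.7]
-0.035 0.0615 u 269.5 357.3 v bottom/top [313.3 220.6] [313.5 242.8]
-0.037 0.0575 u 270.6 356.1 v bottom/top [313.3 212.1] [313.4 231.7]
-0.037 0.0595 u 269.9 356.8 v bottom/top [313.3 213.4] [313.5 233.6]
-0.037 0.0615 u 269.3 357.5 v bottom/top [313.3 214.6] [313.5 235.5]
```

View pics/zh.png

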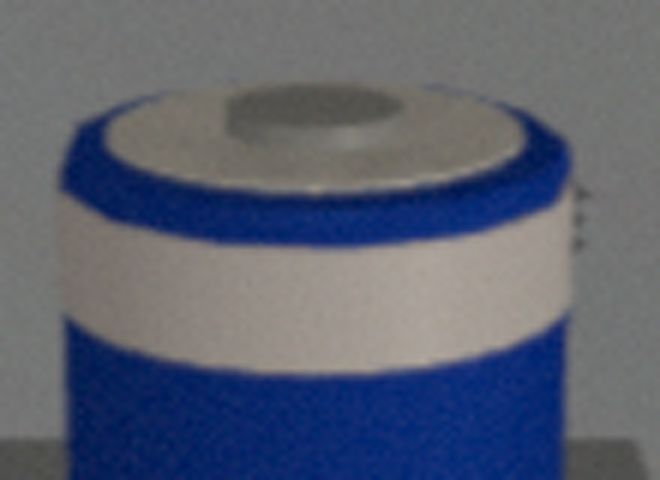

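Run:
```python
from h import *
import json
q=quat(np.radians(-107.95)); p=[.5680,-.1600]
manip.goto([*p,.09],q); manip.line_to([*p,.026],vel=.1,guard=4); manip.sleep(.3)
f,sd=fz(15); print("base",f.round(2),sd.round(2))
s=manip.sense(); m=vision.camera_model("wrist"); im=vision.get_image("wrist");cv2.imwrite("pics/w_pre.png",im)
cv2.imwrite("pics/pre_s.png",cv2.resize(vision.get_image("scene")[190:310,200:330],None,fx=5,fy=5,interpolation=cv2.INTER_CUBIC))
json.dump({"K":m["intrinsics"].tolist(),"xyz":list(m["xyz"]),"o":list(m["orientation"]),"tcp":list(s["tcp_pos"]),"rot":list(s["tool_rot"]),"base":f.tolist()},open(f"w_pre.json","w"))
print(s["tcp_pos"],s["time"],s["joints"].round(2))
```

```text
base [-0.09 -0.06 -1.11  0.   -0.01 -0.01] [0.39 0.52 0.36 0.03 0.03 0.03]
[ 0.56797799 -0.1599884   0.02597257] 19.6167 [-0.28  0.5   1.83 -0.    0.81  0.04]
```

View pics/w_pre.png

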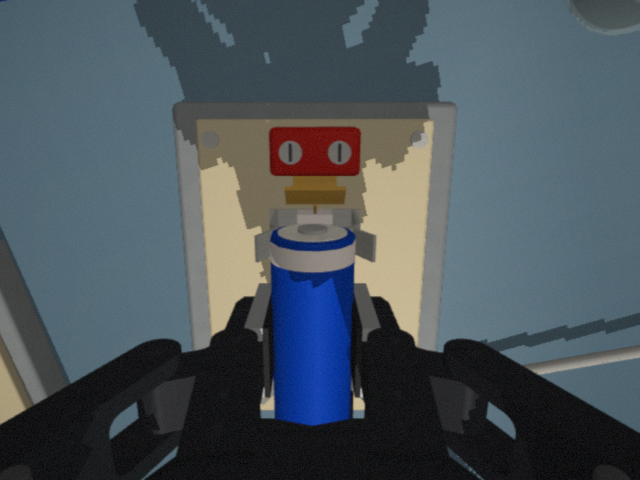

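View pics/pre_s.png

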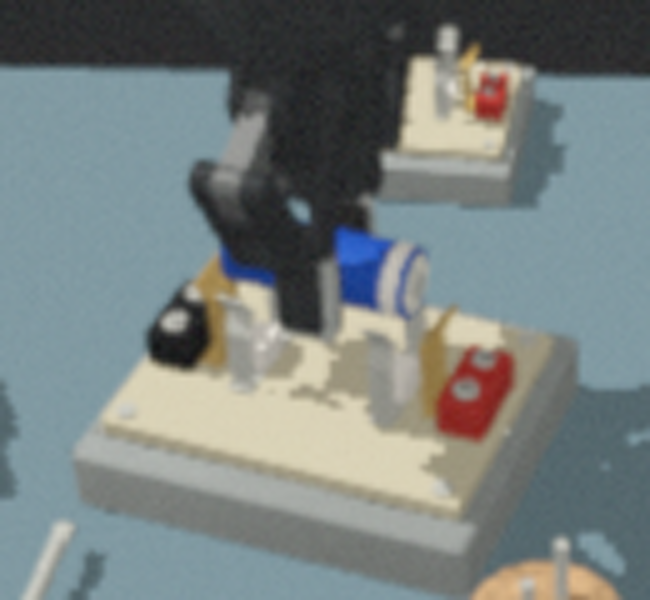

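Run:
```python
from meas import *
im=cv2.imread("pics/w_pre.png"); cv2.imwrite("pics/zp.png",cv2.resize(im[110:270,240:390],None,fx=5,fy=3.7,interpolation=cv2.INTER_CUBIC))
m,j=load("pre"); t=np.array(j["tcp"]);M=R.from_quat(j["rot"]).as_matrix()
for dz in (0,.001):
  for z,s in [(.0855,-.034),(.077,-.024),(.071,-.044),(.055,-.06),(.034,-.065),(.034,0)]:
    print(dz,z,w2px(m,t+s*M[:,0]+dz*M[:,2]+[0,0,z-t[2]]).round(1))
```

```text
0 0.0855 [314.7 229.9]
0 0.077 [314.5 253. ]
0 0.071 [314.5 189.5]
0 0.055 [314.4 137.8]
0 0.034 [314.1 123. ]
0 0.034 [314.  275.4]
0.001 0.0855 [318.  229.9]
0.001 0.077 [317.6 253. ]
0.001 0.071 [317.6 189.5]
0.001 0.055 [317.2 137.8]
0.001 0.034 [316.6 123. ]
0.001 0.034 [316.2 275.4]
```

View pics/zp.png

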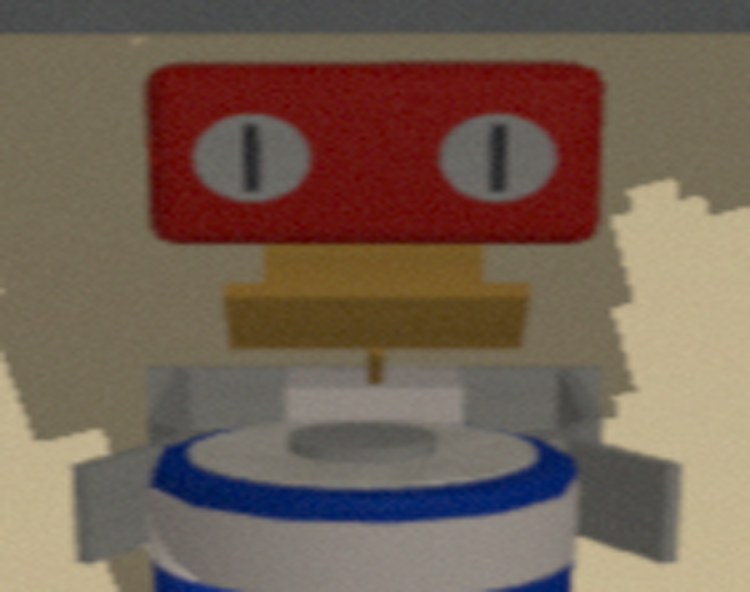

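Run:
```python
from h import *
import json
base=np.array(json.load(open("w_pre.json"))["base"])[:3]
a=np.radians(-107.95); X=np.array([np.cos(a),np.sin(a)]); Z=np.cross([*X,0],[0,0,-1])[:2]; print("Z",Z)
p=np.array([.5680,-.1600])+.0008*Z; print(p)
json.dump([*p],open("p.json","w"))
manip.line_to([*p,.022],vel=.02)
cv2.imwrite("pics/w_pre2.png",vision.get_image("wrist"))
r=manip.line_to([*p,.011],vel=.015,guard=8)
s=manip.sense(); f=fz(12,.02)[0][:3]-base
print(r,s["tcp_pos"],"Fz",f[2].round(2),"lat",(f[:2]@Z).round(2),"along",(f[:2]@X).round(2),s["time"])
```

```text
Z [ 0.95132582 -0.30818692]
[ 0.56876106 -0.16024655]
True [ 0.56902131 -0.16033861  0.0150653 ] Fz 4.51 lat 0.3 along -0.01 20.6333
```

Run:
```python
from h import *
import json
base=np.array(json.load(open("w_pre.json"))["base"])[:3]; p=json.load(open("p.json"))
a=np.radians(-107.95); X=np.array([np.cos(a),np.sin(a)]); Z=np.cross([*X,0],[0,0,-1])[:2]
for z in [.0135,.012,.0105,.009,.0075,.006,.0045,.003]:
    r=manip.line_to([*p,z],vel=.012,guard=18)
    s=manip.sense(); f=fz(4,.02)[0][:3]-base
    print(r,z,s["tcp_pos"].round(4),"Fz",f[2].round(1),"lat",(f[:2]@Z).round(1),"along",(f[:2]@X).round(1),s["time"])
    if r or f[2]>34 or abs(f[:2]@Z)>8: break
```

```text
False 0.0135 [ 0.5691 -0.1603  0.0142] Fz 11.5 lat -1.5 along -0.3 21.0917
False 0.012 [ 0.5693 -0.1604  0.0132] Fz 15.9 lat -3.4 along -0.3 21.4333
False 0.0105 [ 0.5694 -0.1604  0.0121] Fz 19.4 lat -3.8 along 0.0 21.775
False 0.009 [ 0.5694 -0.1604  0.0106] Fz 18.4 lat -3.4 along -0.4 22.1167
False 0.0075 [ 0.5693 -0.1604  0.0086] Fz 13.3 lat -1.3 along -0.1 22.4583
False 0.006 [ 0.5693 -0.1603  0.0068] Fz 9.2 lat -0.3 along -0.5 22.8
False 0.0045 [ 0.5689 -0.1603  0.0043] Fz -0.8 lat 2.6 along -0.6 23.1417
False 0.003 [ 0.5685 -0.1602  0.0023] Fz -6.9 lat 3.9 along -0.4 23.4833
```

Run:
```python
from h import *
import json
base=np.array(json.load(open("w_pre.json"))["base"])[:3]; p=json.load(open("p.json"))
a=np.radians(-107.95); X=np.array([np.cos(a),np.sin(a)]); Z=np.cross([*X,0],[0,0,-1])[:2]
for z in np.arange(.002,-.006,-.0007):
    r=manip.line_to([*p,z],vel=.01,guard=12)
    s=manip.sense(); f=fz(4,.02)[0][:3]-base
    print(r,round(z,4),s["tcp_pos"].round(4),"Fz",f[2].round(1),"lat",(f[:2]@Z).round(1),"along",(f[:2]@X).round(1),s["time"])
    if r or f[2]>6: break
cv2.imwrite("pics/w_home.png",vision.get_image("wrist"))
cv2.imwrite("pics/home_s.png",cv2.resize(vision.get_image("scene")[190:310,200:330],None,fx=5,fy=5,interpolation=cv2.INTER_CUBIC))
```

```text
False 0.002 [ 0.5685 -0.1602  0.0017] Fz -7.3 lat 3.8 along -0.3 23.8
False 0.0013 [ 0.5686 -0.1602  0.0013] Fz -4.1 lat 2.5 along -0.6 24.1167
False 0.0006 [ 0.5687 -0.1603  0.0006] Fz -2.0 lat 1.6 along -0.0 24.4333
False -0.0001 [ 0.5688 -0.1603 -0.    ] Fz -0.4 lat 0.9 along 0.1 24.75
False -0.0008 [ 5.688e-01 -1.603e-01 -1.000e-04] Fz 7.3 lat -0.9 along 0.1 25.0667
```

View pics/home_s.png

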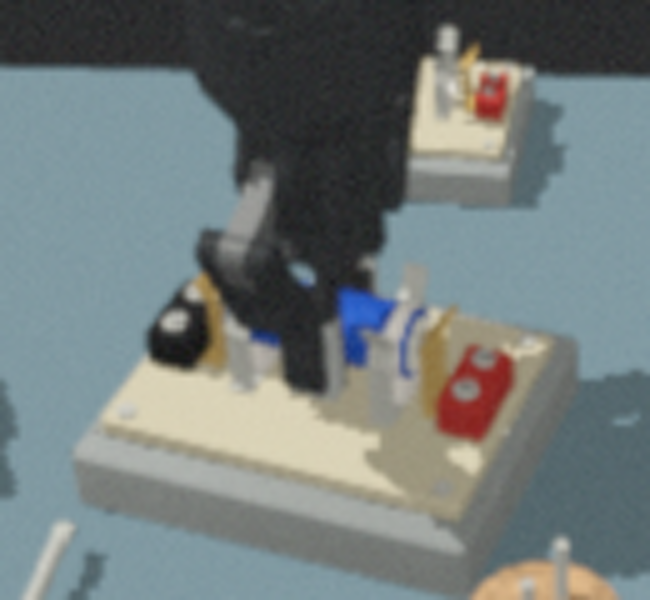

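View pics/w_home.png

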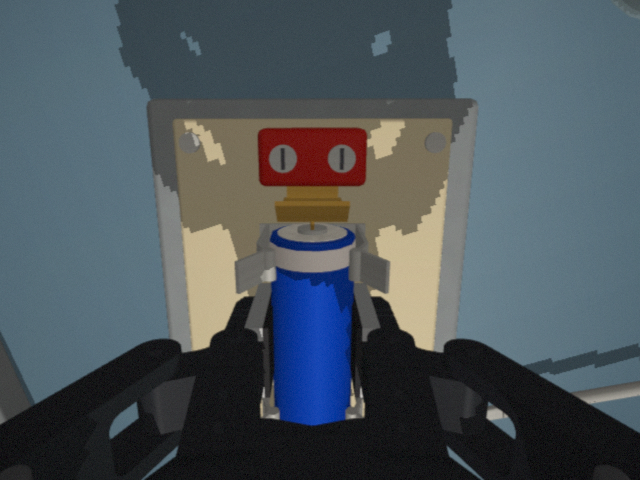

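Seated at TCP z ≈ 0, the expected home height, with hard-seat contact at +7 N. The white band is beside the red block. Next is the slow pull, with force feedback.

Run:
```python
from h import *
import json
base=np.array(json.load(open("w_pre.json"))["base"])[:3]; p=json.load(open("p.json"))
def F(n=6):  # upward pull on cell
    v=[]
    for _ in range(n): v.append(manip.sense()["wrist_force"][2]); manip.sleep(.015)
    return .93-(np.mean(v)-base[2])
z=-.0008; ups=[]
for i in range(40):
    f=F(6); print(round(z,5),manip.sense()["tcp_pos"][2].round(5),round(f,2),manip.sense()["time"])
    if f>8.2: break
    z+=.00025 if f<0 else (.00015 if f<6.5 else .00008)
    manip.line_to([*p,z],vel=.004)
t0=manip.sense()["time"]; print("hold")
while manip.sense()["time"]-t0<1.3:
    f=F(8); print(round(f,2),end=" ")
    if f>10: z-=.0001; manip.line_to([*p,z],vel=.004)
    elif f<7.6: z+=.00006; manip.line_to([*p,z],vel=.004)
print(z,manip.sense()["tcp_pos"],manip.sense()["time"])
json.dump(z,open("z.json","w"))
```

```text
-0.0008 -0.00014 -6.55 25.3333
-0.00055 -0.00014 -6.62 25.6833
-0.0003 -0.00013 -5.35 26.0333
-5e-05 -8e-05 -2.72 26.3833
0.0002 0.0 1.73 26.7333
0.00035 6e-05 7.02 27.0833
0.00043 0.00023 9.72 27.4333
hold
9.99 10.8 10.73 9.63 9.77 9.03 0.00022999999999999995 [ 5.68670629e-01 -1.60223308e-01  2.17381258e-04] 28.7333
```

Run:
```python
from h import *
import json
base=np.array(json.load(open("w_pre.json"))["base"])[:3]; p=json.load(open("p.json")); z=json.load(open("z.json"))
def F(n=6):
    v=[]
    for _ in range(n): v.append(manip.sense()["wrist_force"][2]); manip.sleep(.015)
    return .93-(np.mean(v)-base[2])
print(F())
for i in range(14):
    z-=.00015; manip.line_to([*p,z],vel=.003); manip.sleep(.1); f=F(); print(round(z,5),round(f,2))
    if f<-3: break
manip.command_gripper(.06); s=manip.sense(); print("open",s["opening"],s["tcp_pos"],s["wrist_force"].round(1),s["time"])
r=manip.line_to([s["tcp_pos"][0],s["tcp_pos"][1],.06],vel=.08,guard=6); print(r)
manip.line_to([s["tcp_pos"][0],s["tcp_pos"][1],.16],vel=.15)
P=manip.sense()["tcp_pos"]; a=np.radians(-107.95); 
cv2.imwrite("pics/w_end.png",vision.get_image("wrist"))
cv2.imwrite("pics/end_s.png",cv2.resize(vision.get_image("scene")[190:310,200:330],None,fx=5,fy=5,interpolation=cv2.INTER_CUBIC))
m=vision.camera_model("wrist"); s=manip.sense()
json.dump({"K":m["intrinsics"].tolist(),"xyz":list(m["xyz"]),"o":list(m["orientation"]),"tcp":list(s["tcp_pos"]),"rot":list(s["tool_rot"])},open("w_end.json","w")); print(s["time"])
```

```text
9.795604032752959
8e-05 6.92
-7e-05 4.09
-0.00022 0.01
-0.00037 -5.74
open 0.05986050414656648 [ 5.68810970e-01 -1.60260413e-01 -4.66017106e-04] [ 0.1 -0.9  0.6] 31.0667
False
32.8917
```

View pics/w_end.png

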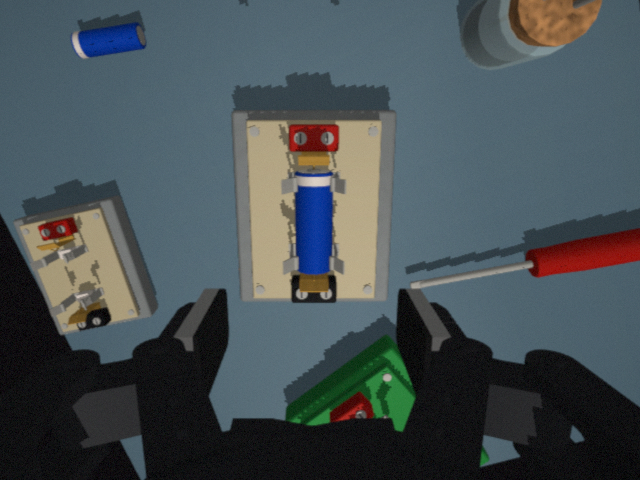

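View pics/end_s.png

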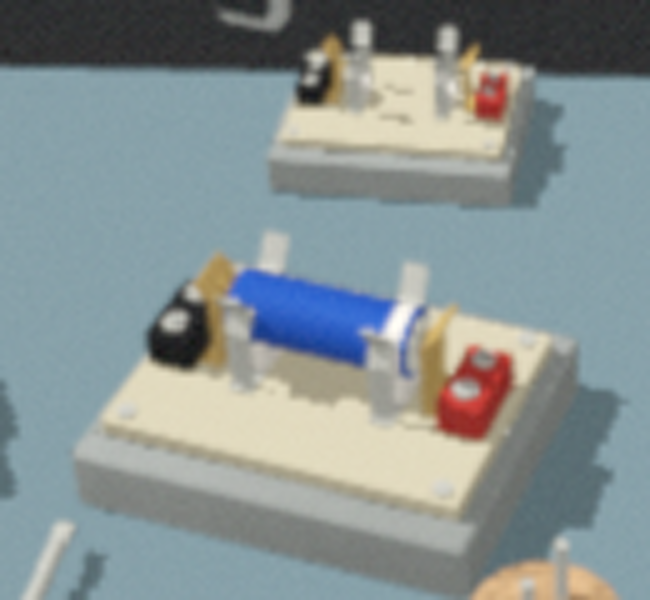

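Run:
```python
from meas import *
m,j=load("end"); im=cv2.imread("pics/w_end.png")
p,e,I=fitcell(im,m,[.5680,-.161,.059,np.radians(72)],win=62); print(p[:2].round(4),np.degrees(p[2]).round(2),e)
# screws in this picture
g=im[105:305,225:400]; cv2.imwrite("pics/ze.png",cv2.resize(g,None,fx=3,fy=3,interpolation=cv2.INTER_CUBIC))
W=np.array([px2w(m,u,v,.034)[:2] for u,v in [(255,131),(373,130),(369,286),(260,287)]]); print("dock",W.mean(0).round(4)); d=W[0]+W[1]-W[2]-W[3]; print(np.degrees(np.arctan2(d[1],d[0])))
```

```text
[ 0.5676 -0.1598] 69.39 0.7817341897864296
dock [ 0.5683 -0.1601]
72.29807308817774
```

View pics/ze.png

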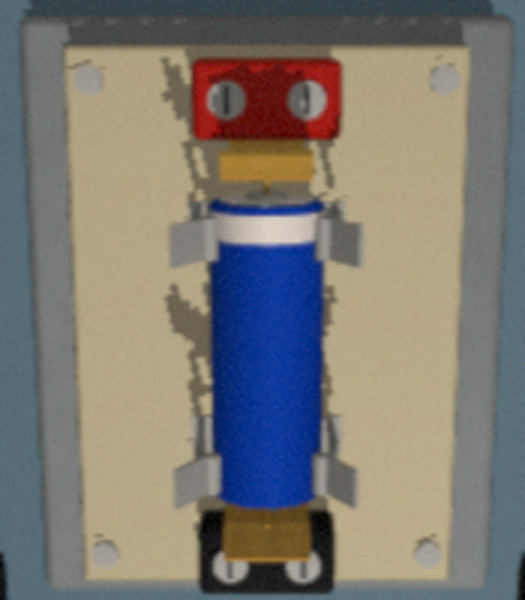

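The crop shows the cell central and in line: cell middle u≈266, red block ≈266, black block ≈267. The silhouette fit is unusable in this picture because the bright board leaks into its mask (78 % residual), so I rely on the crop. Handing in.

Run:
```python
from h import *
s=manip.sense(); print(s["wrist_force"].round(2),s["time"],s["opening"]); ticket.close_job(); print("closed")
```

```text
[-0.19  0.11  0.21] 32.8917 0.060265717528189114
the job is handed in; nothing more can be done
closed
```

The blue cell is in the dock with its plus end at the red block. It was pressed home, pull-tested and released, and I handed the job in at about 33 s.

- **Press:** The push peaked at about 19 N against the 45 N limit. The cell then met the hard seats at the expected home height, within about 0.5 mm.
- **Pull test:** I raised the pull slowly and kept it at about 9 to 11 N for about 1.3 s. That is above the 8 N you asked for but under the 13 N limit. The TCP rose only about 0.3 mm, so the clips hold. I then eased off until the hand pressed lightly on the cell, and opened the gripper.
- **Failed first grasp:** The gripper closed on nothing. The real fingertips sit about 39.5 mm behind the reported TCP. I measured this by touching a free spot on the bench (contact read about 9 N) and corrected for it.
- **Sideways correction:** The wrist picture just before pressing disagreed with my first dock position by about 0.8 mm across, so I corrected for that too.
- **Last checks:** The final pictures show the cell level and central between both clips, white band at the red block, with nothing touching the gripper. The automatic fit of the cell's outline failed in the last picture because of the bright board, so that check was by eye. I did not measure the yellow cell, jar, meter and screwdriver again at the end. The arm touched none of them as far as I saw.

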